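Ready the air-fryer drawer: crisper plate in, potatoes on it

ROBOT

A 6-joint arm with a two-finger parallel gripper is mounted at the origin on the work surface. World frame = base frame: x ahead of the robot, y to its left, z up, the work surface at z = 0. Lengths are in m, angles in rad, forces in N, time in s.
With the tool pointing down it reaches from about 0.425 to 0.925 m from the base axis. Payload 12.5 kg.
Tool frame: the origin (TCP) lies at the very end of the fingers, on their centre line; the grasp point (between the pads) lies 19 mm behind it; z points along the fingers, y is the line along which they close (so a half turn about z gives the same grasp; the last joint's range is limited). The gripper opens to 85 mm and grips with 20 to 120 N. Pads are 22 mm wide; open, the fingers measure 114 mm over their backs; the gripper's body (76 mm by 85 mm) begins 54 mm behind the grasp point. The pads swing forward as they close: fully open they stand 13 mm farther back than shut.
Start: joints at [-1.295, 0.491, 1.559, -0, 1.092, -0.106], TCP at [0.233, -0.58, 0.198] pointing down, gripper open.
Joint ranges: [-3.1, 3.1], [-0.84, 2.19], [0.05, 2.79], [-1.13, 4.28], [0.06, 2.93], [-2.69, 2.69]. Speed limits (rad/s): [2.22, 2.22, 2.79, 3.14, 3.14, 3.14].

INTERFACE

Orientations are given as a rotation vector (axis times angle).
In Python, from rig import telemetry, imaging, env gives the robot as it stands. The module is installed in compiled form; this text tells all that it offers.
- The arm moves only by the shell command python3 -m creep 'ROWS' [OPENING]. ROWS is text: rows parted by semicolons, each of 4 numbers parted by spaces: the shift along the tool's x, y, z in m, then the turn about the tool's z in degrees. A call has 1 to 12 rows; each row shifts and turns the commanded pose from where the row before left it, along the tool's axes as they then stand; what a row does not reach is not made up. A row lasts 1/8 s, in which the tool goes at most 62.5 mm and 10.7 degrees, less where a joint would pass 70% of its speed; a pose out of reach is approached as far as the arm can. A call is refused whole if a number of a shift passes 0.0625 or a number of a turn 10.7, either way. A call with a gripper value outside its range is refused whole. OPENING is the closure in counts, from 0 (fully open) to 255 (shut), set as the call begins (- or left out, the last holds). The fingers move at their own pace and stop on an object; the grip force is fixed at half the most. Time passes only in rows, so rows that do not move let the fingers close. It gives the time, the measured TCP pose, the force, the opening and the grip force at its end, in the units of the state.
- telemetry.state(): the state, without advancing time (a new reading comes with each control period).
- imaging.read_camera(name): name is "side" or "top" or "wrist"; returns (picture, depth): 420x560x3 uint8, red, green, blue; 420x560 float32, m along the optical axis (not along the pixel's ray), 0 where there is no reading.
- imaging.calibration(name): a dict with "vertical_fov" (degrees; the focal length in pixels is half the picture's height over the tangent of half this angle, whatever the lens; pixels are square), "cx", "cy" (the principal point, pixels), "k1" (the pictures are not rectified: a ray, as slopes to the right and down, at radius r is drawn at 1 + k1 r^2 times it, then the intrinsics apply), "T" (4x4, takes a point from camera to world coordinates). Camera axes: x right, y down, z forward; pixel columns grow to the right and rows downward; lengths in m; the calibration is good to about 2 mm. A picture is of the moment at which its call begins: read the wrist's pose just before it. calibration takes no time and is no camera call; for the wrist camera it gives the pose at the moment of the call.
- env.close_job(): hands the job in; it is judged then, once.
The state is a dict: "time_s": time; "joint_positions": joint angles; "qvel": joint speeds; "effort": joint torques, N m; "ee_pos": TCP position; "tool_rot": TCP orientation; "contact_force": force on the tool from outside, world axes, zero at the start; "torque": the same for the moment, N m; "opening": finger opening in m; "grasp_force": force on a finger pad.
Only numpy, scipy, OpenCV 4.12 (cv2) and the standard library are available. Lean on these libraries where they do the work, as an engineer would, in place of code of your own. Each camera call takes 0.05 s, during which the arm holds its last target. There are 200 camera calls.

TASK

Get the air-fryer drawer ready for baking: fit the perforated crisper plate in the bottom of the drawer, one edge tucked under the drawer's steel retaining lip and then swung down until it sits flat on its feet, then load both potatoes so that they lie side by side on the plate, not on each other. Let each potato go from low down, just above the plate, so that it is not bruised. Leave the drawer standing on the counter, and leave the onion, the bottle, the pepper mill and the salt shaker where they are.

Things in the scene. Friction and masses are not known exactly. Their poses are not given: they have to be found in the camera images.
- drawer: Loose black air-fryer drawer, open on top, 1.8 kg, on the counter. Origin: centre of the cavity at the underside; x from the rear wall (lip; robot's side) to the front panel and handle, z up. Cavity 232 mm (x) by 256 mm (y), straight walls 4 mm thick, inner floor at z = 6 mm, rim at z = 85 mm. Front panel 290 mm wide, x = 120 to 138 mm, top z = 98 mm; handle 38 mm wide, to x = 233 mm.
- drawer_seat (a point): Centre of the drawer's inner floor (drawer frame 0, 0, 6 mm), axes as the drawer's. The fitted plate's origin lies here, with 4 mm of play each way along x and 6 mm along y.
- drawer_lip (a point): Middle of the free edge of the retaining lip (drawer frame -96, 0, 34 mm): a fixed bright steel strip 170 mm wide (y), 4 mm thick, jutting 20 mm from the rear wall, underside at z = 32 mm: 26 mm clear above the inner floor. The plate cannot go in flat: tilt it 20 to 30 degrees, lower its edge in front of the lip, push it in under the lip to the rear wall, then swing it down.
- plate: Loose aluminium crisper plate with dark slots, about 0.35 kg, balanced about its middle. Origin: centre, at the bottom of its feet; z up. Sheet 224 mm (x) by 244 mm (y), z = 10 to 14 mm; four rubber feet 18 mm across, 10 mm high, at x = +-80, y = +-95 mm. It is the same either way round: the edge at x = +112 or at x = -112 mm (each 244 mm long) goes under the lip.
- plate_tab (a point): Grip point on the plate's upright black lifting tab (plate frame 0, 0, 36 mm), axes as the plate's. The tab is 50 mm long (x), 10 mm thick (y) and reaches from z = 14 to 48 mm in the plate frame, in its middle; the fingers close along y.
- potato_a: Potato, light brown, 100 mm long (x), 54 mm wide (y), 46 mm high (z), 0.11 to 0.21 kg, with flat-lying oval section; origin at its centre. It lies on the chopping board, at the end nearer the robot; firm, grip it across its width.
- potato_b: The second potato, alike; it lies at the far end of the chopping board.
- board: Fixed wooden chopping board 310 mm (x) by 150 mm (y), 16 mm thick; origin: centre of its underside.
- onion: Bystander: red onion, 72 mm across, 73 mm high, beyond the board; origin under its centre.
- oil: Bystander: green bottle, 64 mm across, 210 mm high, on the right side; origin under its centre.
- mill: Bystander: dark wooden pepper mill, 56 mm across, 165 mm high, on the left side; origin under its centre.
- salt: Bystander: white salt shaker, 46 mm across, 101 mm high, on the left side; origin under its centre.
Not all that is in view belongs to the job. What is shaped like the potato_a but purple is not meant. Leave any yellow look-alike of the potato_b alone.

How it is judged:
On the way, in this order (a step that is already met when the one before it is completed fails the run):
1. the crisper plate lies flat on its feet on the floor of the drawer, its edge under the lip (horizontal distance between plate and drawer_seat below 0.01 m and z of plate in the frame of drawer_seat between -0.003 and 0.003 m and angle between the z axis of plate and the z axis of drawer, either way round below 0.035 rad), for 0.2 s.
2. both potatoes lie on the plate in the drawer (x of potato_a in the frame of drawer between -0.105 and 0.105 m and y of potato_a in the frame of drawer between -0.115 and 0.115 m and z of potato_a in the frame of drawer between 0.03 and 0.062 m and x of potato_b in the frame of drawer between -0.105 and 0.105 m and y of potato_b in the frame of drawer between -0.115 and 0.115 m and z of potato_b in the frame of drawer between 0.03 and 0.062 m), for 0.2 s.
At the end, for the whole second after the job is handed in: Plate origin within 10 mm sideways and 3 mm in height of drawer_seat, parallel to the drawer within 2 degrees; both potato centres within 105 mm (x) and 115 mm (y) of the drawer's centre and 30 to 62 mm above its underside; drawer upright on the counter (3 degrees, 5 mm); all at rest (all of step 1 and all of step 2 and linear speed of each of potato_a, potato_b, plate, drawer below 0.02 m/s and angle between drawer's own z axis and vertical below 0.05 rad and height (world z) of drawer below 0.005 m); the robot touches nothing.
It fails at once if a potato falls freely at more than 1.1 m/s (dropped from more than about 60 mm) ((linear speed of potato_a above 1.1 m/s and contact force between the fingers and potato_a below 0.05 N) or (linear speed of potato_b above 1.1 m/s and contact force between the fingers and potato_b below 0.05 N)).
It fails at once if a bystander (onion, bottle, mill, salt shaker) is pushed more than 30 mm (distance of any of onion, oil, mill, salt from where it was at the start of the episode above 0.03 m).
It also fails if it takes over 72 s, if anything falls off the work surface, if the arm or the gripper's body presses on something with over 40 N, if the wrist force passes 120 N, or if a joint passes its speed limit or range.

## Working session

There is one attempt and no reset: what is moved stays moved. The work goes in short steps, Python scripts to look and compute and a shell command to move; the robot and the scene stay as the last step left them, time stands still between calls to the robot, and variables do not carry over. Pictures are saved under pics/ and viewed, at most 10 in all, crops included, and the job is handed in when it is done.

```bash
mkdir -p pics; cat > h.py <<'E'
import numpy as np, cv2
from rig import telemetry, imaging, env
from scipy.spatial.transform import Rotation as R
def pts(name, save=None):
    c=imaging.calibration(name); im,d=imaging.read_camera(name)
    if save: cv2.imwrite(save, im[:,:,::-1])
    h,w=d.shape; f=h/2/np.tan(np.radians(c["vertical_fov"])/2)
    K=np.array([[f,0,c["cx"]],[0,f,c["cy"]],[0,0,1.]])
    v,u=np.mgrid[:h,:w]
    p=cv2.undistortPoints(np.stack([u.ravel(),v.ravel()],1).astype(np.float64)[:,None],K,np.array([c["k1"],0,0,0,0.]))[:,0].reshape(h,w,2)
    ray=np.dstack([p,np.ones((h,w))]); T=np.array(c["T"])
    P=(ray*d[...,None])@T[:3,:3].T+T[:3,3]; P[d==0]=np.nan
    return im,P,ray@T[:3,:3].T,T[:3,3]
E
python3 - <<'E'
from h import *
s=telemetry.state(); print(s)
for n in("top","side"):
    im,P,_,o=pts(n,f"pics/{n}0.png"); print(n,o); np.savez(f"{n}0.npz",im=im,P=P,ray=_,o=o)
E
```

```text
{'time_s': 0.0, 'joint_positions': array([-1.29458526e+00,  4.91590305e-01,  1.55951466e+00,  3.09248003e-05,
        1.09167540e+00, -1.05584628e-01]), 'qvel': array([-0.00067914, -0.00183453, -0.00089632, -0.00082736,  0.00019823,
       -0.00157395]), 'effort': array([ 1.56304814e-03, -6.18431568e+01, -2.61581522e+01,  9.70453073e-06,
        4.03507787e-03, -4.61612061e-06]), 'ee_pos': array([ 0.23282567, -0.57970489,  0.1977862 ]), 'tool_rot': array([-3.08336339e+00, -5.95840408e-01,  1.15992004e-04]), 'contact_force': array([-0.82594886,  0.1692866 ,  0.287405  ]), 'torque': array([ 0.02977312,  0.05624966, -0.0066333 ]), 'grasp_force': 0.0, 'opening': 0.08535195910976996}
top [0.18301033 0.01136729 1.86007754]
side [0.38510047 1.03234748 1.26009327]
```

View pics/top0.png

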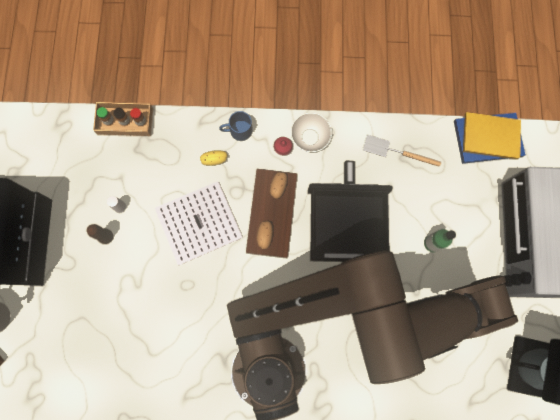

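View pics/side0.png

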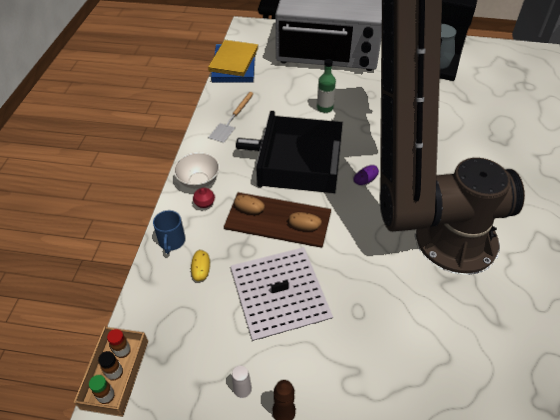

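The top view (up = +x, left = +y) shows the plate at (200,223) with its tab at (198,221). The potatoes are at (265,235) and (278,185), and the drawer is at about (350,222) with its lip at (350,257), partly behind the arm. The side view shows the purple decoy at (366,175) and the yellow one at (200,265).

```bash
cat >> h.py <<'E'
def onplane(ray,o,uv,z):
    uv=np.atleast_2d(uv).astype(float); r=np.array([[cv2.remap(ray[...,k].astype(np.float32),np.float32([[u]]),np.float32([[v]]),1)[0,0] for k in range(3)] for u,v in uv])
    return (o+r*((z-o[2])/r[:,2])[:,None])[:,:2]
def rect(xy):
    c,s,a=cv2.minAreaRect(xy.astype(np.float32)*1000); return np.round(c,1),np.round(s,1),round(a,2)
def big(m,n=1):
    k,l,st,_=cv2.connectedComponentsWithStats(m.astype(np.uint8)); i=1+np.argsort(-st[1:,4])[:n]; return [l==j for j in i]
def contour(m,ray,o,z):
    c=max(cv2.findContours(m.astype(np.uint8),0,1)[0],key=cv2.contourArea)[:,0]; return onplane(ray,o,c,z)
E
cat > m.py <<'E'
from h import *
for n in("top","side"):
    D=np.load(n+"0.npz"); im,P,ray,o=[D[k] for k in("im","P","ray","o")]
    X,Y,Z=P[...,0],P[...,1],P[...,2]; hsv=cv2.cvtColor(im,cv2.COLOR_RGB2HSV)
    print(n,'table z',np.nanmedian(Z[(X>.3)&(X<.9)&(abs(Y)<.7)]))
    roi=(X>.45)&(X<.9)
    # plate: raised 8-25 mm, light
    m=roi&(Z>.007)&(Z<.022)&(Y>.1)&(Y<.5)&(hsv[...,1]<70)
    m=cv2.morphologyEx(m.astype(np.uint8),cv2.MORPH_CLOSE,np.ones((9,9)));m=big(m)[0]
    print(' plate',rect(contour(m,ray,o,.014)),np.nanmedian(Z[m]))
    t=roi&(Z>.028)&(Z<.055)&(hsv[...,2]<80)&cv2.dilate(m.astype(np.uint8),np.ones((9,9))).astype(bool)
    if t.sum()>3:print(' tab',t.sum(),rect(P[t][:,:2]),np.nanmean(P[t],0))
    # potatoes
    q=roi&(Z>.025)&(Z<.075)&(hsv[...,0]>4)&(hsv[...,0]<20)&(hsv[...,1]>60)&(hsv[...,2]>100)&(Y>-.05)&(Y<.25)
    for b in big(q,2): print(' potato',b.sum(),rect(P[b][:,:2]),np.nanmax(Z[b]),rect(contour(b,ray,o,.039)))
    for nm,lo,hi in(("rim",.079,.091),("panel",.093,.103)):
        r=(X>.4)&(X<1)&(Y>-.5)&(Y<.0)&(Z>lo)&(Z<hi)&(hsv[...,2]<90); 
        for b in big(r,2): print(' ',nm,b.sum(),rect(P[b][:,:2]))
    fl=roi&(Y>-.45)&(Y<0)&(Z>0)&(Z<.012)&(hsv[...,2]<60)
    print('  floor',fl.sum(), rect(P[big(fl)[0]][:,:2]))
    lp=roi&(Y>-.45)&(Y<0)&(Z>.025)&(Z<.045)&(hsv[...,2]>60)
    print('  lip',lp.sum(), rect(P[big(lp)[0]][:,:2]) if lp.any() else '')
E
python3 m.py
```

```text
top table z 0.0025885004715784365
 plate (array([673.6, 299.1]), array([397.8, 448.1]), 89.96) 0.0029090507773738006
 tab 38 (array([858.9, 125.3]), array([82.4, 45.9]), 53.81) [0.86588561 0.13514407 0.04267347]
 potato 339 (array([642.3, -13.1]), array([51.4, 97.1]), 75.9) 0.073197896038522 (array([643.8, -13.1]), array([51.6, 99.1]), 77.75)
 potato 217 (array([481.3,  30.8]), array([49.1, 60.4]), 89.88) 0.06878275865508754 (array([481.7,  31.6]), array([60. , 48.7]), 1.67)
  rim 70 (array([ 619.8, -298.3]), array([130.3,  13.4]), 86.57)
  rim 23 (array([ 606. , -138.2]), array([18.1, 44.8]), 58.28)
  panel 302 (array([ 629.9, -263.6]), array([276.5,  21.1]), 89.93)
  panel 1 (array([ 623.9, -118.5]), array([0., 0.]), 0.0)
  floor 2115 (array([ 535. , -267.9]), array([248.4, 169.7]), 89.97)
  lip 465 (array([ 845.2, -128.4]), array([131.8, 125.3]), 52.2)
side table z 0.002780375687604253
 plate (array([545.6, 271. ]), array([219.9, 303.7]), 6.73) 0.014819207878413065
 tab 113 (array([508.3, 266.2]), array([47.7, 13.8]), 26.6) [0.50701243 0.2681054  0.04217763]
 potato 339 (array([645.8,  -7.5]), array([48.3, 95.2]), 76.38) 0.07186399930262444 (array([646.3, -20.4]), array([54.3, 95. ]), 65.78)
 potato 246 (array([478.9,  34.5]), array([45.2, 62.8]), 81.63) 0.06883669117611979 (array([479.7,  22. ]), array([53.7, 62. ]), 83.54)
  rim 333 (array([ 528.6, -263.2]), array([238. , 284.2]), 3.04)
  rim 67 (array([ 455.1, -392.2]), array([ 16.4, 108.4]), 87.11)
  panel 277 (array([ 635.1, -260.4]), array([ 19.1, 289.8]), 0.33)
  panel 1 (array([ 440.6, -127. ]), array([0., 0.]), 0.0)
  floor 1732 (array([ 537., -308.]), array([174., 190.]), 0.07)
  lip 437 (array([ 848.6, -152.5]), array([129.8,  87.5]), 22.48)
```

```bash
sed -i 's/roi=(X>.45)&(X<.9)/roi=(X>.34)\&(X<.8)/; s/&(Z>.007)&(Z<.022)&(Y>.1)/\&(Z>.009)\&(Z<.025)\&(Y>.12)/; s/np.ones((9,9)));m=big/np.ones((5,5)));m=cv2.morphologyEx(m,cv2.MORPH_OPEN,np.ones((7,7)));m=big/' m.py
sed -i 's/(X>.4)&(X<1)/(X>.36)\&(X<.68)/' m.py
python3 m.py
python3 - <<'E'
from h import *
s=telemetry.state(); Rm=R.from_rotvec(s['tool_rot']).as_matrix(); print(Rm.round(3))
c=imaging.calibration('wrist'); print(c, 'cam in tool',(Rm.T@(np.array(c['T'])[:3,3]-s['ee_pos'])).round(3))
E
```

```text
top table z 0.0025885004715784365
 plate (array([510.4, 268.7]), array([253.4, 266.8]), 24.52) 0.013728996557333728
 potato 347 (array([463.1,  31. ]), array([96.9, 48.6]), 1.68) 0.07020826120533652 (array([464.2,  31.1]), array([95. , 48.7]), 1.67)
 potato 339 (array([642.3, -13.1]), array([51.4, 97.1]), 75.9) 0.073197896038522 (array([643.8, -13.1]), array([51.6, 99.1]), 77.75)
  rim 70 (array([ 619.8, -298.3]), array([130.3,  13.4]), 86.57)
  rim 23 (array([ 606. , -138.2]), array([18.1, 44.8]), 58.28)
  panel 302 (array([ 629.9, -263.6]), array([276.5,  21.1]), 89.93)
  panel 1 (array([ 623.9, -118.5]), array([0., 0.]), 0.0)
  floor 2731 (array([ 507.8, -268. ]), array([223.4, 246.5]), 1.12)
  lip 337 (array([ 398.6, -244.1]), array([ 12.3, 123.3]), 1.84)
side table z 0.002780375687604253
 plate (array([506.3, 265.1]), array([222.4, 247.3]), 25.57) 0.01503815268178077
 tab 113 (array([508.3, 266.2]), array([47.7, 13.8]), 26.6) [0.50701243 0.2681054  0.04217763]
 potato 367 (array([464.4,  35.9]), array([46.1, 91.1]), 83.91) 0.06883669117611979 (array([464.6,  23.7]), array([53.7,
[... 313 characters left out ...]
60.4]), array([ 19.1, 289.8]), 0.33)
  panel 1 (array([ 386.8, -203.3]), array([0., 0.]), 0.0)
  floor 2162 (array([ 509. , -309.6]), array([230. , 192.9]), 0.07)
  lip 268 (array([ 398.8, -265.5]), array([ 14.9, 158. ]), 0.43)
[[ 0.928  0.373 -0.   ]
 [ 0.373 -0.928  0.001]
 [ 0.    -0.001 -1.   ]]
{'vertical_fov': 67.5774273240412, 'cx': 274.674714190266, 'cy': 209.60650817181423, 'k1': -0.021804956840352878, 'T': array([[ 0.37215677, -0.89338678, -0.25171294,  0.29769228],
       [-0.92816803, -0.35875166, -0.09900177, -0.55376713],
       [-0.00185557,  0.27047608, -0.96272491,  0.37307538],
       [ 0.        ,  0.        ,  0.        ,  1.        ]])} cam in tool [ 0.07  -0.    -0.175]
```

```bash
python3 -m creep '.038 -.019 -.004 0;.038 -.019 -.004 0;.038 -.019 -.004 0;.038 -.019 -.004 0;.038 -.019 -.004 0;.038 -.019 -.004 0;.038 -.019 -.004 0;.038 -.019 -.004 0;.038 -.019 -.004 0;.038 -.019 -.004 0;.038 -.019 -.004 0;.038 -.019 -.004 0' 0
python3 -m creep '.0105 -.0377 0 0;.0105 -.0377 0 0;.0105 -.0377 0 0;.0105 -.0377 0 0;.0105 -.0377 0 0;.0105 -.0377 0 0;.0105 -.0377 .002 0;.0105 -.0377 .002 0;.0105 -.0377 .002 0;.0105 -.0377 .002 0;.0105 -.0377 .002 0;.0105 -.0377 .002 0'
python3 -m creep '0 0 0 0;0 0 0 0'
```

```text
time_s: 1.6
ee_pos: [0.5718, -0.1973, 0.2463]
tool_rot: [-3.084, -0.596, 0.001]
contact_force: [1.0, 0.2, -0.4]
opening: 0.0853
grasp_force: 0.0
time_s: 3.1
ee_pos: [0.5191, 0.2695, 0.234]
tool_rot: [3.084, 0.596, -0.001]
contact_force: [0.2, 0.0, 0.4]
opening: 0.0855
grasp_force: 0.0
time_s: 3.35
ee_pos: [0.5194, 0.2679, 0.2341]
tool_rot: [3.084, 0.597, -0.001]
contact_force: [-0.3, -0.6, 0.0]
opening: 0.0854
grasp_force: 0.0
```

```bash
cat > w.py <<'E'
from h import *
s=telemetry.state(); im,P,ray,o=pts("wrist","pics/w1.png")
X,Y,Z=P[...,0],P[...,1],P[...,2]; hsv=cv2.cvtColor(im,cv2.COLOR_RGB2HSV); e=s['ee_pos']
near=(abs(X-.507)<.05)&(abs(Y-.267)<.05)
t=near&(Z>.042)&(Z<.056)&(hsv[...,2]<90); t=big(t)[0]
print('tab',t.sum(),rect(P[t][:,:2]),np.nanmedian(Z[t]))
m=(Z>.009)&(Z<.022)&(hsv[...,1]<70)&(hsv[...,2]>60)
m=cv2.morphologyEx(m.astype(np.uint8),cv2.MORPH_CLOSE,np.ones((15,15))); m=big(m)[0]
print('plate',rect(contour(m,ray,o,.014)),np.nanmedian(Z[m]))
yaw=np.degrees(np.arctan2(*R.from_rotvec(s['tool_rot']).as_matrix()[[1,0],0])); print('ee',e,'yaw',yaw)
im,P,ray,o=pts("top","pics/top1.png"); X,Y,Z=P[...,0],P[...,1],P[...,2]; hsv=cv2.cvtColor(im,cv2.COLOR_RGB2HSV)
roi=(X>.36)&(X<.68)&(Y>-.45)&(Y<-.07)
for nm,lo,hi in(("rim",.078,.092),("panel",.093,.105),("floor",0,.014),("lip",.025,.045)):
    r=roi&(Z>lo)&(Z<hi)&((hsv[...,2]<70)if nm!="lip" else (hsv[...,2]>60))
    if r.any(): b=big(r)[0]; print(nm,b.sum(),rect(P[b][:,:2]))
r=roi&(Z>.02)&(hsv[...,2]<90)|roi&(Z>.06); b=cv2.morphologyEx(r.astype(np.uint8),cv2.MORPH_CLOSE,np.ones((5,5)))
pp=P[r&(Z>.07)]; print('upper',rect(pp[:,:2]))
E
python3 w.py; python3 - <<'E'
import cv2,numpy as np
a=cv2.imread('pics/w1.png');b=cv2.imread('pics/top1.png')[150:300,280:420];b=cv2.resize(b,(392,420),interpolation=2)
cv2.imwrite('pics/c1.png',cv2.resize(np.hstack([a,b]),(800,353)))
E
```

```text
tab 313 (array([508. , 266.2]), array([48.5,  9.2]), 25.43) 0.047183908929008866
plate (array([507.2, 266.3]), array([224.4, 244.5]), 25.54) 0.013698468111792567
ee [0.51937708 0.26790369 0.2340989 ] yaw 21.89495693387916
rim 120 (array([ 615.9, -210.6]), array([ 28.1, 180.3]), 3.69)
panel 248 (array([ 628.5, -246.9]), array([ 16.3, 249.8]), 0.11)
floor 3139 (array([ 507.8, -269. ]), array([224.9, 248.1]), 0.89)
lip 190 (array([ 398.6, -265.2]), array([166.3,  14.7]), 89.69)
upper (array([ 530.2, -261.6]), array([299.3, 286.4]), 0.14)
```

View pics/c1.png

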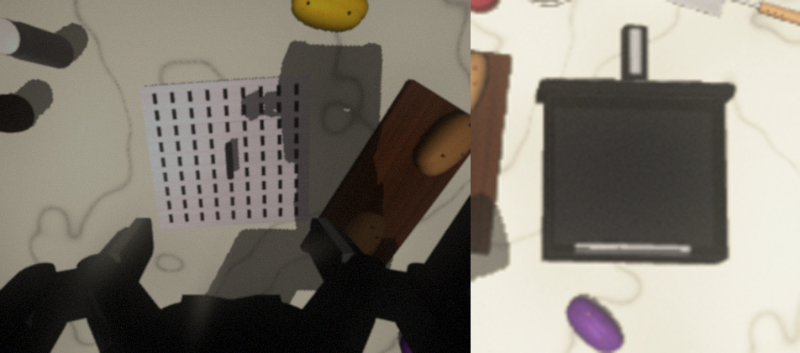

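The combined picture shows the plate centred at about (230,155), with its tab clear. On the right, the drawer is square to the world axes, with the lip strip at (630,248) on the robot's side. The plate and tab are measured to about 1 mm, so I'll go down and grip.

```bash
python3 -m creep '0 0 0 -3.6;-.0114 -.0037 .035 0;0 0 .045 0;0 0 .045 0;0 0 .04 0;0 0 .03 0;0 0 .0165 0;0 0 0 0;0 0 0 0'
python3 -m creep '0 0 0 0;0 0 0 0;0 0 0 0;0 0 0 0;0 0 0 0;0 0 0 0' 255
```

```text
time_s: 4.58
ee_pos: [0.5083, 0.2667, 0.024]
tool_rot: [-3.064, -0.692, -0.003]
contact_force: [-0.9, 0.5, 0.1]
opening: 0.0855
grasp_force: 0.0
time_s: 5.32
ee_pos: [0.5076, 0.2667, 0.0228]
tool_rot: [3.064, 0.693, -0.0]
contact_force: [-0.7, 0.0, 0.5]
opening: 0.0
grasp_force: 0.0
```

```bash
python3 - <<'E'
from h import *
# drawer: wrist-independent estimate from the side view of the panel top + top view lip
for n in("side","top"):
    im,P,ray,o=pts(n); X,Y,Z=P[...,0],P[...,1],P[...,2]; V=cv2.cvtColor(im,cv2.COLOR_RGB2HSV)[...,2]
    roi=(X>.36)&(X<.68)&(Y>-.45)&(Y<-.07)
    for nm,lo,hi in(("panel",.093,.105),("lip",.028,.042),("all",.078,.105)):
        r=roi&(Z>lo)&(Z<hi)&((V<80) if nm!="lip" else (V>60)); 
        q=P[r]; print(n,nm,len(q),rect(q[:,:2]),np.median(q[:,2]).round(4))
E
```

```text
side panel 292 (array([ 635.1, -259.1]), array([ 20.8, 288.9]), 0.21) 0.0987
side lip 2 (array([ 642.6, -121.2]), array([2.6, 0. ]), 106.54) 0.0342
side all 588 (array([ 561.8, -260.1]), array([304.5, 192.4]), 82.94) 0.0927
top panel 316 (array([ 528.2, -267.4]), array([231. , 285.3]), 3.6) 0.0975
top lip 298 (array([ 506.6, -231.8]), array([252. , 322.2]), 0.2) 0.0356
top all 760 (array([ 526.6, -261.9]), array([292.5, 285.3]), 0.47) 0.0907
```

```bash
python3 - <<'E'
from h import *
print(telemetry.state())
im,P,_,o=pts("wrist"); im2,P2,_,o=pts("side")
cv2.imwrite("pics/c2.png",np.hstack([cv2.resize(im,(480,360)),cv2.resize(im2[220:360,200:360],(320,280),interpolation=2)[:, :] if 0 else cv2.resize(im2[220:360,200:340],(320,360),interpolation=2)])[:,:,::-1])
E
```

```text
{'time_s': 5.425, 'joint_positions': array([ 3.68565018e-01,  6.49513387e-01,  1.84127407e+00, -1.85271884e-04,
        6.50936692e-01,  1.49487743e+00]), 'qvel': array([ 3.40595011e-04,  1.42700071e-03,  6.51468537e-05, -8.21357940e-04,
        1.03259308e-03, -1.74608283e-04]), 'effort': array([ 4.51266518e-03, -6.20293021e+01, -1.62994123e+01, -1.94211503e-05,
        9.38662488e-04,  2.39571801e-05]), 'ee_pos': array([0.50758349, 0.26664487, 0.02281352]), 'tool_rot': array([ 3.06414943e+00,  6.92657526e-01, -1.78622210e-04]), 'contact_force': array([-0.46333829,  0.06417618, -0.70839193]), 'torque': array([ 0.00798939,  0.0606106 , -0.0448304 ]), 'grasp_force': 0.0, 'opening': 0.00025674917207743424}
```

View pics/c2.png

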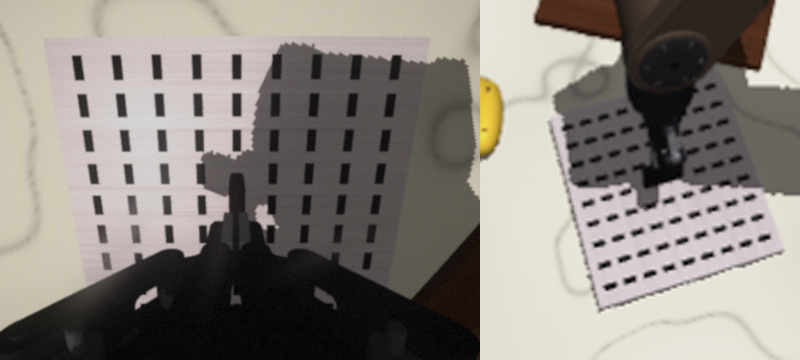

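The tab at (237,195) stands right at the closed fingertips, but the gripper reads 0 opening and 0 force. A small lift will show whether it is held.

```bash
python3 -m creep '0 0 -.01 0;0 0 -.01 0;0 0 -.01 0;0 0 -.01 0;0 0 0 0;0 0 0 0' ; python3 - <<'E'
from h import *
im,P,_,o=pts("wrist"); im2,P2,_,o=pts("side")
Z=P[...,2]; print('near plate z', [np.nanmedian(Z[r:r+30,60:440]).round(4) for r in (60,100,140,180)])
cv2.imwrite("pics/c3.png",np.hstack([cv2.resize(im[130:330,180:380],(400,400)),cv2.resize(im2[220:360,200:340],(400,400),interpolation=2)])[:,:,::-1])
E
```

```text
time_s: 6.28
ee_pos: [0.5075, 0.2666, 0.0628]
tool_rot: [3.064, 0.693, -0.0]
contact_force: [0.3, -0.1, -0.7]
opening: -0.0001
grasp_force: 0.0
near plate z [np.float64(0.0137), np.float64(0.0136), np.float64(0.0136), np.float64(0.0136)]
```

View pics/c3.png

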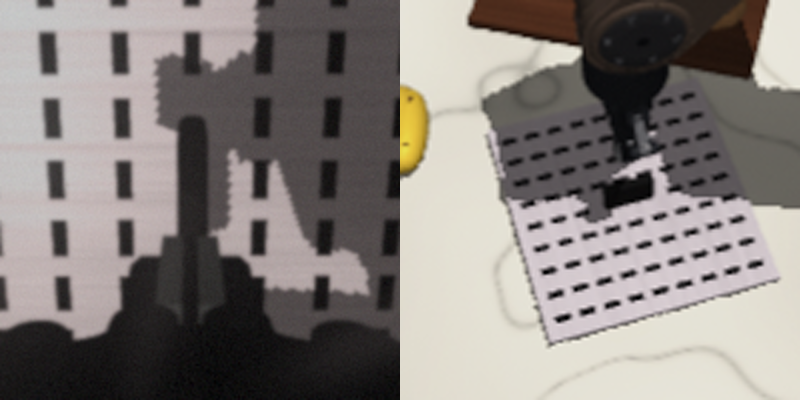

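```bash
python3 - <<'E'
from h import *
e=telemetry.state()['ee_pos'];print(e, telemetry.state()['opening'])
for n in("side","wrist","top"):
    im,P,_,o=pts(n); V=im.max(2)
    d=P-e; m=(np.hypot(d[...,0],d[...,1])<.07)&(P[...,2]>.021)&(P[...,2]<.15)
    q=P[m]; 
    for lo in np.arange(.02,.13,.01):
        s=q[(q[:,2]>=lo)&(q[:,2]<lo+.01)]
        if len(s)>2: print(n,round(lo,2),len(s),'mean',s.mean(0).round(4)[:2],'min',s.min(0).round(3)[:2],'max',s.max(0).round(3)[:2])
E
```

```text
[0.50740449 0.26658652 0.06249138] 2.235391879622958e-07
side 0.02 39 mean [0.5071 0.2732] min [0.451 0.233] max [0.552 0.318]
side 0.03 38 mean [0.5077 0.2698] min [0.486 0.259] max [0.529 0.28 ]
side 0.04 59 mean [0.507  0.2668] min [0.487 0.254] max [0.529 0.28 ]
side 0.05 16 mean [0.5076 0.2677] min [0.484 0.257] max [0.528 0.278]
side 0.1 9 mean [0.5124 0.2771] min [0.506 0.269] max [0.52  0.282]
side 0.11 6 mean [0.5148 0.2763] min [0.508 0.27 ] max [0.52  0.281]
side 0.12 6 mean [0.5172 0.2743] min [0.514 0.268] max [0.52  0.279]
wrist 0.02 38 mean [0.5292 0.2767] min [0.526 0.272] max [0.531 0.28 ]
wrist 0.03 45 mean [0.5292 0.2764] min [0.526 0.271] max [0.531 0.28 ]
wrist 0.04 812 mean [0.5153 0.2699] min [0.497 0.258] max [0.531 0.28 ]
wrist 0.09 14 mean [0.5182 0.2724] min [0.516 0.267] max [0.521 0.277]
wrist 0.1 454 mean [0.5169 0.2714] min [0.509 0.258] max [0.522 0.283]
wrist 0.11 640 mean [0.5167 0.2713] min [0.509 0.258] max [0.522 0.283]
wrist 0.12 584 mean [0.5173 0.2716] min [0.508 0.258] max [0.522 0.283]
top 0.02 11 mean [0.5237 0.2145] min [0.491 0.199] max [0.562 0.229]
```

The clouds put the fingertips at z≈0.0995 while the reported TCP is 0.0625. So the real fingertips sit about 37 mm above the reported TCP, and the first grasp closed above the tab. I'll get the exact figure and then go lower.

```bash
python3 - <<'E'
from h import *
e=telemetry.state()['ee_pos']
for k in range(2):
    im,P,_,o=pts("wrist"); d=P-e; m=(np.hypot(d[...,0],d[...,1])<.03)&(P[...,2]>.07)&(P[...,2]<.16)
    ys,xs=np.where(m); 
    for c in range(xs.min(),xs.max(),4):
        col=P[:,c,:][m[:,c]]; print(c,len(col),col[:,2].min().round(4),end=' | ')
    print(e)
E
python3 -m creep '0 0 0 0;0 0 0 0;0 0 0 0;0 0 0 0;0 0 0 0' 0
```

```text
179 1 0.1586 | 183 11 0.1563 | 187 52 0.1502 | 191 62 0.1502 | 195 66 0.1473 | 199 65 0.1393 | 203 56 0.1402 | 207 45 0.1408 | 211 35 0.1428 | 215 19 0.1387 | 219 13 0.138 | 223 13 0.1378 | 227 14 0.1365 | 231 16 0.1349 | 235 23 0.1395 | 239 27 0.136 | 243 43 0.1152 | 247 53 0.1041 | 251 55 0.1022 | 255 54 0.1025 | 259 55 0.1026 | 263 106 0.0994 | 267 105 0.0996 | 271 83 0.0998 | 275 84 0.1003 | 279 89 0.0994 | 283 105 0.0999 | 287 105 0.1003 | 291 55 0.1027 | 295 55 0.1026 | 299 55 0.1024 | 303 52 0.106 | 307 37 0.1193 | 311 26 0.137 | 315 22 0.1418 | 319 15 0.136 | 323 14 0.1374 | 327 13 0.1379 | 331 13 0.1386 | 335 25 0.144 | 339 37 0.1417 | 343 47 0.1413 | 347 56 0.1402 | 351 65 0.1399 | 355 67 0.1465 | 359 62 0.1497 | 363 54 0.1499 | 367 15 0.1557 | [0.50749117 0.26663194 0.06253397]
179 1 0.1583 | 183 12 0.1559 | 187 52 0.1502 | 191 61 0.1497 | 195 66 0.1477 | 199 65 0.1401 | 203 56 0.1407 | 207 45 0.1406 | 211 35 0.1411 | 215 19 0.1389 | 219 13 0.1378 | 223 13 0.137 | 227 13 0.1371 | 231 17 0.1357 | 235 24 0.1387 | 239 27 0.1373 | 243 43 0.1139 | 247 52 0.1044 | 251 55 0.1023 | 255 55 0.1025 | 259 55 0.1032 | 263 105 0.1002 | 267 106 0.0995 | 271 85 0.0998 | 275 85 0.1009 | 279 89 0.0992 | 283 106 0.0992 | 287 104 0.1007 | 291 55 0.1017 | 295 55 0.1036 | 299 54 0.1024 | 303 52 0.1065 | 307 38 0.1196 | 311 27 0.1365 | 315 21 0.1402 | 319 15 0.1355 | 323 14 0.1364 | 327 13 0.1374 | 331 13 0.1389 | 335 25 0.1436 | 339 38 0.1414 | 343 47 0.1405 | 347 56 0.1395 | 351 65 0.1402 | 355 66 0.1479 | 359 62 0.1495 | 363 52 0.15 | 367 14 0.1555 | [0.50749117 0.26663194 0.06253397]
time_s: 7.25
ee_pos: [0.5076, 0.2667, 0.0628]
tool_rot: [3.064, 0.693, 0.0]
contact_force: [-0.6, 0.2, 0.9]
opening: 0.0854
grasp_force: 0.0
```

```bash
python3 -m creep '0 0 .02 0;0 0 .02 0;0 0 .02 0;0 0 .012 0;0 0 .005 0;0 0 0 0' && python3 -m creep '0 0 0 0;0 0 0 0;0 0 0 0;0 0 0 0;0 0 0 0;0 0 0 0' 255
```

```text
time_s: 8.0
ee_pos: [0.5077, 0.2667, -0.014]
tool_rot: [3.064, 0.693, 0.0]
contact_force: [0.0, 0.1, -0.0]
opening: 0.0852
grasp_force: 0.0
time_s: 8.75
ee_pos: [0.5077, 0.2667, -0.0139]
tool_rot: [3.064, 0.693, 0.001]
contact_force: [-0.9, 0.2, 5.7]
opening: 0.0089
grasp_force: 59.3
```

```bash
cat > d.py <<'E'
from h import *
import sys
D=np.load("top0.npz"); ray,o=D["ray"],D["o"]
def drawer(im):
    g=cv2.cvtColor(im,cv2.COLOR_BGR2GRAY).astype(float)
    m=(g>110)&(np.indices(g.shape)[0]>235)&(np.indices(g.shape)[0]<262)&(np.indices(g.shape)[1]>315)&(np.indices(g.shape)[1]<385)
    b=big(m)[0]; v,u=np.where(b); print('lip px',u.min(),u.max(),v.min(),v.max(), rect(onplane(ray,o,np.c_[u,v],.036)))
    def edge(line,rising):   # half-level crossing
        h=(line.min()+line.max())/2; s=(line>h) if rising else (line<h); i=np.argmax(s); return i-1+(h-line[i-1])/(line[i]-line[i-1])
    r=[]
    for c in range(u.min()+4,u.max()-3): r.append((c,v.min()-6+edge(g[v.min()-6:v.min()+2,c],True)))
    f=onplane(ray,o,np.array(r),.036); k=np.polyfit(f[:,1],f[:,0],1); print(' lip free edge x @mid',np.median(f[:,0]),'slope deg',-np.degrees(np.arctan(k[0])))
    for side in(0,1):
        e=[]
        for w in range(v.min(),v.max()+1):
            L=g[w,u.min()-5:u.min()+4] if side==0 else g[w,u.max()-3:u.max()+6]
            e.append(((u.min()-5 if side==0 else u.max()-3)+edge(L,side==0),w))
        print(' end y',onplane(ray,o,np.array(e),.036)[:,1].round(4))
    r=[]
    for c in list(range(318,340))+list(range(360,384)):
        L=g[178:196,c]; r.append((c,178+edge(L,False)))
    f=onplane(ray,o,np.array(r),.098); k=np.polyfit(f[:,1],f[:,0],1); print(' panel front x',np.median(f[:,0]),'slope',-np.degrees(np.arctan(k[0])))
    e=[]
    for w in(187,188,189):
        e.append((383+np.interp(0,[0],[0])+edge(g[w,383:397],True),w))
    print(' panel right y (want -145)',onplane(ray,o,np.array(e),.098)[:,1])
drawer(cv2.imread(sys.argv[1]))
E
python3 d.py pics/top1.png
```

```text
lip px 324 373 253 257 (array([ 401.8, -264.7]), array([ 12. , 171.3]), 0.12)
 lip free edge x @mid 0.4075153843873087 slope deg 0.958121616353613
 end y [-0.1791 -0.1787 -0.179  -0.1788 -0.1789]
 end y [-0.3495 -0.3495 -0.3497 -0.3497 -0.3493]
 panel front x 0.6408591948525009 slope 0.3529344252011483
 panel right y (want -145) [-0.40685282 -0.40657622 -0.40531727]
```

```bash
python3 -m creep '0 0 -.03 0;0 0 -.045 0;0 0 -.045 0;0 0 -.045 0;0 0 -.025 0;0 0 0 0'
```

```text
time_s: 9.5
ee_pos: [0.508, 0.2668, 0.1769]
tool_rot: [-3.064, -0.693, -0.004]
contact_force: [-0.7, 1.0, -4.3]
opening: 0.0092
grasp_force: 59.1
```

```bash
python3 -m creep '0 0 0 8.3;0 0 0 8.3;0 0 0 8.3;.001 .02 0 0;.001 .04 0 0;.001 .055 0 0;.001 .055 0 0;.001 .055 0 0;.001 .055 0 0;.001 .055 0 0;.001 .055 0 0;.001 .055 0 0' && python3 -m creep '.001 .045 0 0;.001 .028 0 0;.001 .012 0 0;0 0 0 0;0 0 0 0'
python3 - <<'E'
from h import *
s=telemetry.state(); print(s['ee_pos'],np.degrees(np.arctan2(*R.from_rotvec(s['tool_rot']).as_matrix()[[1,0],0])))
im,P,ray,o=pts("wrist","pics/w4.png"); im2,P2,r2,o2=pts("side")
Z=P[...,2]; m=(Z>.16)&(Z<.24)&(im.min(2)>90); m[300:]=0; m=big(cv2.morphologyEx(m.astype(np.uint8),cv2.MORPH_CLOSE,np.ones((15,15))))[0]
q=P[m&(im.min(2)>90)]; A=np.c_[q[:,:2]-s['ee_pos'][:2],np.ones(len(q))]; k=np.linalg.lstsq(A,q[:,2],rcond=None)[0]; print('plate tilt deg',np.degrees(k[:2]),'z below tool',k[2],rect(q[:,:2]))
cv2.imwrite("pics/c4.png",np.hstack([cv2.resize(im,(480,360)),cv2.resize(im2[60:220,200:360],(320,360),interpolation=2)])[:,:,::-1])
E
```

```text
time_s: 11.0
ee_pos: [0.5198, -0.1806, 0.1748]
tool_rot: [-3.141, -0.02, 0.002]
contact_force: [1.0, 0.0, -4.1]
opening: 0.0091
grasp_force: 59.0
time_s: 11.62
ee_pos: [0.5247, -0.2621, 0.1757]
tool_rot: [-3.141, -0.018, 0.001]
contact_force: [0.3, 0.3, -3.5]
opening: 0.0094
grasp_force: 59.0
[ 0.52468433 -0.26212887  0.17565613] 0.6524809164090254
 ** On entry to DLASCL parameter number  4 had an illegal value
 ** On entry to DLASCL parameter number  4 had an illegal valueTraceback (most recent call last):
  File "<stdin>", line 5, in <module>
    x, resids, rank, s = _umath_linalg.lstsq(a, b, rcond,
                         ~~~~~~~~~~~~~~~~~~~^^^^^^^^^^^^^
                                             signature=signature)
                                             ^^^^^^^^^^^^^^^^^^^^
    raise LinAlgError("SVD did not converge in Linear Least Squares")
numpy.linalg.LinAlgError: SVD did not converge in Linear Least Squares
```

```bash
cat > pl.py <<'E'
from h import *
def plate(zlo,zhi,save=None):
    s=telemetry.state(); e=s['ee_pos']
    im,P,ray,o=pts("wrist"); Z=P[...,2]
    m=(Z>zlo)&(Z<zhi)&(im.min(2)>70)&(im.max(2).astype(int)-im.min(2)<50)&(abs(P[...,0]-e[0])<.16)&(abs(P[...,1]-e[1])<.16); m[330:]=0
    m=big(m)[0] if 0 else m
    q=P[m]; q=q[np.isfinite(q).all(1)]
    for _ in range(3):
        A=np.c_[q[:,:2]-e[:2],np.ones(len(q))]; k=np.linalg.lstsq(A,q[:,2],rcond=None)[0]; r=q[:,2]-A@k; q=q[abs(r)<.006]
    print('ee',e.round(4),'n',len(q),'tilt deg x,y',np.degrees(np.arctan(k[:2])).round(2),'top-sheet z at ee',k[2].round(4),'x',np.percentile(q[:,0],[.2,99.8]).round(4),'y',np.percentile(q[:,1],[.2,99.8]).round(4))
    if save:
        im2,*_=pts("side"); cv2.imwrite(save,np.hstack([cv2.resize(im,(480,360)),cv2.resize(im2[60:220,200:360],(320,360),interpolation=2)])[:,:,::-1])
E
python3 -c "
from pl import *
plate(.15,.26,'pics/c4.png')"
```

```text
ee [ 0.525  -0.2621  0.176 ] n 124230 tilt deg x,y [-0.03  0.05] top-sheet z at ee 0.2035 x [0.4857 0.6364] y [-0.3826 -0.1393]
```

View pics/c4.png

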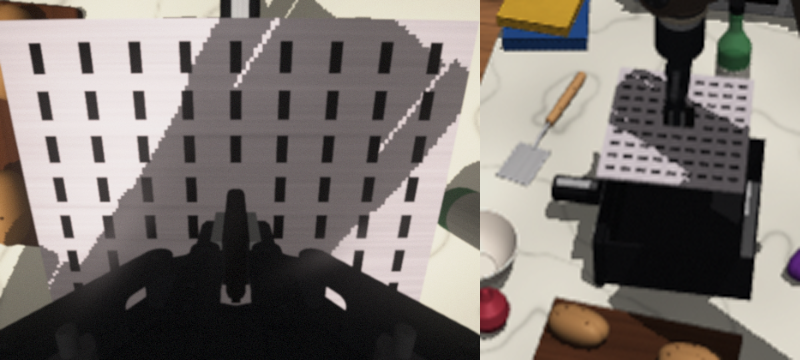

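The plate hangs level and square over the drawer; in the side crop the drawer's lip is at (750,220). Now I'll lower the plate's front edge onto the panel top so the tab pivots in the pads and the rear edge dips.

```bash
python3 -m creep '-.003 .001 .02 0;-.003 .001 .03 0;0 0 .03 0;0 0 .013 0;0 0 0 0' && python3 -m creep '0 0 .004 0;0 0 .005 0;0 0 .005 0;0 0 .005 0;0 0 .005 0' && python3 -c "
from pl import *
plate(.02,.2)"
```

```text
time_s: 12.45
ee_pos: [0.5189, -0.2649, 0.0826]
tool_rot: [-3.141, -0.016, 0.001]
contact_force: [0.2, -0.1, -2.2]
opening: 0.0087
grasp_force: 58.8
time_s: 13.08
ee_pos: [0.5189, -0.2653, 0.0588]
tool_rot: [3.141, 0.016, 0.0]
contact_force: [-4.2, -0.1, 2.3]
opening: 0.0092
grasp_force: 60.4
ee [ 0.5189 -0.2653  0.0588] n 135952 tilt deg x,y [8.33 0.1 ] top-sheet z at ee 0.0861 x [0.4759 0.6332] y [-0.3866 -0.1432]
```

```bash
python3 -m creep '0 -.002 .005 0;0 0 .005 0;0 0 .005 0;0 0 .005 0;0 0 .005 0;0 0 .002 0;0 0 0 0' && python3 -c "
from pl import *
plate(.02,.2)"
```

```text
time_s: 14.0
ee_pos: [0.519, -0.2632, 0.0318]
tool_rot: [3.142, 0.016, -0.0]
contact_force: [0.4, -0.3, 1.1]
opening: 0.009
grasp_force: 62.6
ee [ 0.519  -0.2632  0.0318] n 133768 tilt deg x,y [23.04  0.2 ] top-sheet z at ee 0.0569 x [0.4639 0.6245] y [-0.3834 -0.1414]
```

```bash
python3 -m creep '-.005 0 .001 0;-.007 0 .001 0;-.007 0 .001 0;-.007 0 .001 0;-.007 0 0 0;-.004 0 0 0;0 0 0 0' && python3 -c "
from pl import *
plate(.02,.2,'pics/c5.png')"
```

```text
time_s: 14.92
ee_pos: [0.4825, -0.264, 0.0282]
tool_rot: [3.141, 0.015, 0.003]
contact_force: [3.5, 0.2, -4.1]
opening: 0.0089
grasp_force: 61.8
ee [ 0.4825 -0.264   0.0282] n 134424 tilt deg x,y [23.1   0.21] top-sheet z at ee 0.0534 x [0.4271 0.5879] y [-0.3842 -0.142 ]
```

View pics/c5.png

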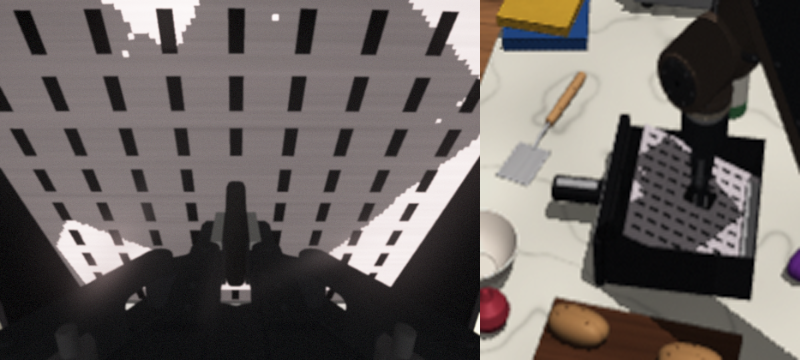

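The rear edge is tucked in under the lip, which shows as the strip at (748,235), with the tilt held at 23°. Now I'll swing it down.

```bash
python3 -m creep '-.002 0 .003 0;0 0 .003 0;.002 0 .003 0;.003 0 .003 0;.002 0 .003 0;.003 0 .003 0;.002 0 .003 0;0 0 0 0' && python3 -c "
from pl import *
plate(.005,.15)"
```

```text
time_s: 16.02
ee_pos: [0.4933, -0.2644, 0.0078]
tool_rot: [3.139, 0.016, 0.004]
contact_force: [5.3, -1.4, 4.9]
opening: 0.0091
grasp_force: 62.7
ee [ 0.4933 -0.2644  0.0078] n 136198 tilt deg x,y [11.22  0.12] top-sheet z at ee 0.0354 x [0.4487 0.6056] y [-0.3846 -0.1421]
```

```bash
python3 -m creep '.002 0 .003 0;.002 0 .003 0;.002 0 .003 0;.002 0 .003 0;.001 0 .003 0;0 0 .001 0;0 0 0 0' && python3 -c "
from pl import *
plate(.005,.15)"
```

```text
time_s: 16.95
ee_pos: [0.5014, -0.2636, -0.0089]
tool_rot: [3.141, 0.016, 0.001]
contact_force: [3.3, -1.2, 5.9]
opening: 0.0092
grasp_force: 63.1
ee [ 0.5014 -0.2636 -0.0089] n 126725 tilt deg x,y [0.04 0.04] top-sheet z at ee 0.0198 x [0.4629 0.6138] y [-0.384  -0.1407]
```

```bash
python3 -m creep '0 0 0 0;0 0 0 0;0 0 0 0;0 0 0 0;0 0 -.02 0;0 0 -.03 0;0 0 -.04 0;0 0 -.05 0;0 0 -.04 0' 0 && python3 -m creep '-.005 -.03 0 0;-.005 -.05 0 0;-.005 -.05 0 0;-.005 -.05 0 0;-.005 -.05 0 0;-.005 -.04 0 0;-.005 -.025 0 0;0 0 0 0;0 0 0 0'
cat > pot.py <<'E'
from h import *
def pot(cam="wrist",zlo=.03,save=None):
    s=telemetry.state(); im,P,ray,o=pts(cam,save); Z=P[...,2]; hsv=cv2.cvtColor(im,cv2.COLOR_RGB2HSV)
    print('ee',s['ee_pos'].round(4),'yaw',np.degrees(np.arctan2(*R.from_rotvec(s['tool_rot']).as_matrix()[[1,0],0])).round(2))
    m=(Z>zlo)&(Z<.08)&(hsv[...,0]>3)&(hsv[...,0]<22)&(hsv[...,1]>60)&(P[...,1]<.2)&(P[...,1]>-.45)&(P[...,0]<.75)
    m=cv2.morphologyEx(m.astype(np.uint8),cv2.MORPH_OPEN,np.ones((3,3)))
    for b in big(m,2): print(cam,b.sum(),rect(P[b][:,:2]),'zmax',np.nanpercentile(Z[b],99.5).round(4))
E
python3 - <<'E'
from pot import *
pot("wrist",save="pics/w6.png"); pot("top",.045)
im,P,_,_=pts("top","pics/top6.png"); X,Y,Z=P[...,0],P[...,1],P[...,2]
m=(abs(X-.503)<.14)&(abs(Y+.263)<.14)&(Z>.008)&(Z<.032)&(im.min(2)>70); m=big(cv2.morphologyEx(m.astype(np.uint8),cv2.MORPH_CLOSE,np.ones((5,5))))[0]
q=P[m];q=q[np.isfinite(q).all(1)]; print('plate',rect(q[:,:2]), np.median(q[:,2]))
A=np.c_[q[:,:2],np.ones(len(q))]; k=np.linalg.lstsq(A,q[:,2],rcond=None)[0]; print(np.degrees(k[:2]))
E
python3 - <<'E'
import cv2,numpy as np
a=cv2.imread('pics/w6.png');b=cv2.imread('pics/top6.png')[150:300,280:420];b=cv2.resize(b,(392,420),interpolation=2)
cv2.imwrite('pics/c6.png',cv2.resize(np.hstack([a,b]),(800,353)))
E
```

```text
time_s: 18.12
ee_pos: [0.5009, -0.2634, 0.1729]
tool_rot: [3.141, 0.016, 0.001]
contact_force: [0.3, 0.6, -0.8]
opening: 0.0852
grasp_force: 0.0
time_s: 19.25
ee_pos: [0.4632, 0.0307, 0.1709]
tool_rot: [3.141, 0.016, 0.0]
contact_force: [-0.0, 0.7, -0.2]
opening: 0.0847
grasp_force: 0.0
ee [0.4632 0.0307 0.1709] yaw 0.58
wrist 4383 (array([467.1,  30. ]), array([52.8, 97.7]), 83.53) zmax 0.0625
wrist 2293 (array([614.9,  -9.2]), array([51.4, 36.8]), 87.86) zmax 0.0614
ee [0.4632 0.0305 0.1709] yaw 0.54
top 287 (array([641.7, -13. ]), array([51.1, 89.1]), 79.88) zmax 0.0707
plate (array([ 490.2, -264.6]), array([254.9, 273.1]), 0.57) 0.020178917779264505
[-3.23256847  0.53143851]
```

View pics/c6.png

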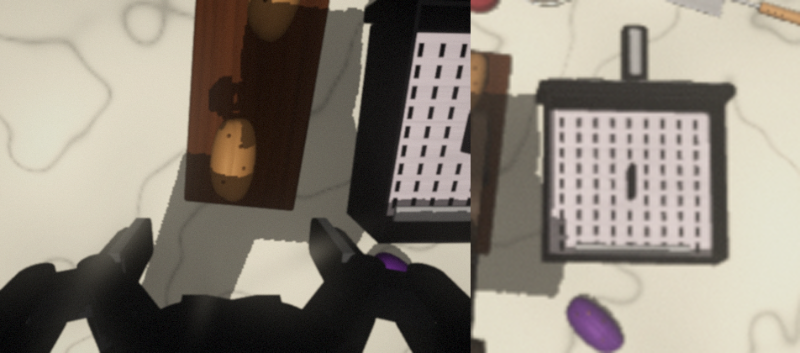

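The plate lies flat and square in the drawer, its rear edge under the lip (right half, (630,247)). Potato A is at (233,158) in the wrist view.

```bash
python3 -m creep '0 0 0 7.1;.004 0 .03 0;0 0 .045 0;0 0 .045 0;0 0 .04 0;0 0 .02 0;0 0 .009 0;0 0 0 0' && python3 -m creep '0 0 0 0;0 0 0 0;0 0 0 0;0 0 0 0;0 0 0 0' 255
```

```text
time_s: 20.4
ee_pos: [0.467, 0.0304, -0.0182]
tool_rot: [3.136, -0.18, -0.001]
contact_force: [0.8, 0.1, 0.3]
opening: 0.0853
grasp_force: 0.0
time_s: 21.02
ee_pos: [0.4674, 0.0307, -0.0171]
tool_rot: [3.136, -0.179, 0.003]
contact_force: [-2.2, -1.3, 7.9]
opening: 0.0522
grasp_force: 60.9
```

```bash
python3 -m creep '0 0 -.02 0;0 0 -.04 0;0 0 -.04 0;0 0 -.018 -7.1;.006 .03 0 0;.006 .045 0 0;.006 .05 0 0;.006 .05 0 0;.005 .035 0 0;.004 .022 0 0;0 0 0 0;0 0 0 0'
```

```text
time_s: 22.52
ee_pos: [0.5019, -0.1998, 0.0999]
tool_rot: [-3.141, -0.017, 0.001]
contact_force: [-0.2, 0.7, -1.9]
opening: 0.0521
grasp_force: 63.5
```

```bash
python3 -m creep '0 .001 .03 0;0 0 .035 0;0 0 .025 0;0 0 .012 0;0 0 .006 0;0 0 .003 0;0 0 0 0;0 0 0 0' && python3 -m creep '0 0 0 0;0 0 0 0;0 0 0 0;0 0 0 0' 45 && python3 -m creep '0 0 -.015 0;0 0 -.04 0;0 0 -.05 0;0 0 -.05 0;0 0 -.025 0;0 0 0 0'; python3 - <<'E'
from pot import *
pot("wrist"); pot("top",.03)
E
```

```text
time_s: 23.52
ee_pos: [0.5025, -0.202, -0.0106]
tool_rot: [3.141, 0.016, 0.001]
contact_force: [0.2, 0.8, -1.0]
opening: 0.052
grasp_force: 63.5
time_s: 24.02
ee_pos: [0.503, -0.203, -0.0104]
tool_rot: [3.14, 0.015, 0.003]
contact_force: [-0.6, -5.6, 1.0]
opening: 0.0703
grasp_force: 0.0
time_s: 24.78
ee_pos: [0.5028, -0.2021, 0.1714]
tool_rot: [3.139, 0.016, 0.006]
contact_force: [0.2, 0.4, -0.4]
opening: 0.0707
grasp_force: 0.0
ee [ 0.5028 -0.2021  0.1714] yaw 0.58
wrist 5710 (array([638.9, -14. ]), array([50.5, 85.9]), 76.7) zmax 0.0629
wrist 4377 (array([ 502.5, -199.4]), array([51.8, 96.8]), 89.9) zmax 0.0665
ee [ 0.5023 -0.2018  0.1698] yaw 0.58
top 342 (array([642.1, -13.4]), array([52.4, 98.8]), 76.96) zmax 0.0709
```

```bash
python3 -m creep '.02 -.027 0 0;.03 -.04 0 0;.03 -.04 0 0;.03 -.04 0 0;.02 -.027 0 0;.011 -.013 0 0;0 0 0 6.8;0 0 0 6.8;0 0 0 0;0 0 0 0' 0; python3 - <<'E'
from pot import *
pot("wrist")
E
python3 d.py pics/top6.png
```

```text
time_s: 26.12
ee_pos: [0.6411, -0.0139, 0.1685]
tool_rot: [3.122, -0.353, -0.001]
contact_force: [-0.2, -1.0, -0.3]
opening: 0.0856
grasp_force: 0.0
ee [ 0.6411 -0.0139  0.1685] yaw -12.91
wrist 4455 (array([646.9, -12.7]), array([52.2, 97.8]), 77.67) zmax 0.0624
wrist 3912 (array([ 503.2, -197. ]), array([96.3, 49. ]), 3.93) zmax 0.0662
lip px 316 382 236 257 (array([ 430.9, -266.8]), array([ 74. , 231.7]), 1.62)
 lip free edge x @mid 0.4864894449553487 slope deg 0.04991191094511729
 end y [-0.1448 -0.145  -0.1436 -0.1423 -0.1423 -0.1424 -0.1429 -0.1408 -0.1405
 -0.1402 -0.1404 -0.1409 -0.1408 -0.1403 -0.1405 -0.141  -0.1408 -0.141
 -0.1409 -0.1408 -0.1412 -0.1424]
 end y [-0.3811 -0.3811 -0.381  -0.3809 -0.381  -0.3809 -0.3809 -0.3809 -0.3811
 -0.3818 -0.3819 -0.3817 -0.3817 -0.3817 -0.3816 -0.3815 -0.3817 -0.3815
 -0.3813 -0.3813 -0.3816 -0.3823]
 panel front x 0.6409008140547131 slope 0.27106938956693266
 panel right y (want -145) [-0.40696212 -0.40723175 -0.4069553 ]
```

```bash
python3 -m creep '.005 -.002 .03 0;0 0 .045 0;0 0 .045 0;0 0 .04 0;0 0 .018 0;0 0 .0085 0;0 0 0 0' && python3 -m creep '0 0 0 0;0 0 0 0;0 0 0 0;0 0 0 0;0 0 0 0' 255
```

```text
time_s: 27.05
ee_pos: [0.6471, -0.0127, -0.017]
tool_rot: [3.121, -0.356, 0.001]
contact_force: [-0.6, 0.0, -0.0]
opening: 0.0851
grasp_force: 0.0
time_s: 27.68
ee_pos: [0.6473, -0.0127, -0.0162]
tool_rot: [3.121, -0.356, 0.003]
contact_force: [-1.7, 0.8, 6.5]
opening: 0.0518
grasp_force: 61.3
```

```bash
python3 -m creep '0 0 -.02 0;0 0 -.04 0;0 0 -.04 -6.8;0 0 -.026 -6.9;-.015 .03 0 0;-.02 .043 0 0;-.024 .05 0 0;-.024 .05 0 0;-.024 .05 0 0;-.02 .042 0 0;-.013 .027 0 0;-.007 .015 0 0' && python3 -m creep '0 0 0 0;0 0 0 0'
```

```text
time_s: 29.18
ee_pos: [0.5027, -0.3227, 0.1095]
tool_rot: [3.141, 0.016, 0.001]
contact_force: [0.0, 1.1, -2.6]
opening: 0.0517
grasp_force: 63.4
time_s: 29.42
ee_pos: [0.5037, -0.3204, 0.1086]
tool_rot: [-3.141, -0.02, -0.0]
contact_force: [0.2, -0.2, -0.9]
opening: 0.0519
grasp_force: 63.4
```

Next I'll lower to ee ≈ -0.0105, release, and retreat.

```bash
python3 -m creep '0 0 .03 0;0 0 .035 0;0 0 .03 0;0 0 .014 0;0 0 .007 0;0 0 .004 0;0 0 0 0;0 0 0 0' && python3 -m creep '0 0 0 0;0 0 0 0;0 0 0 0;0 0 0 0' 60 && python3 -m creep '0 0 -.015 0;0 0 -.04 0;0 0 -.05 0;0 0 -.05 0;0 0 -.045 0;0 0 0 0' && python3 -m creep '.005 -.05 0 0;.005 -.055 0 0;.005 -.055 0 0;.005 -.055 0 0;.005 -.055 0 0;.005 -.055 0 0;.005 -.055 0 0;.005 -.05 0 0;0 0 0 0'; python3 - <<'E'
from pot import *
pot("top",.03,save="pics/top9.png")
im,P,ray,o=pts("top"); im2,P2,_,_=pts("side")
hsv=cv2.cvtColor(im2,cv2.COLOR_RGB2HSV);Z=P2[...,2]
for I,Q in((im,P),(im2,P2)):
    X,Y,Z=Q[...,0],Q[...,1],Q[...,2]; h=cv2.cvtColor(I,cv2.COLOR_RGB2HSV)
    m=(abs(X-.515)<.085)&(abs(Y+.263)<.10)&(Z>.01)&(Z<.03)&(h[...,1]<50)&(h[...,2]>90); q=Q[m]; q=q[np.isfinite(q).all(1)]
    A=np.c_[q[:,0]-.503,q[:,1]+.263,np.ones(len(q))]; k=np.linalg.lstsq(A,q[:,2],rcond=None)[0]; print('plate tilt',np.degrees(k[:2]).round(2),'z',k[2].round(4),len(q))
    t=(abs(X-.503)<.035)&(abs(Y+.263)<.02)&(Z>.035)&(Z<.06)&(h[...,2]<90)
    if t.sum()>3: print('tab',t.sum(),rect(Q[t][:,:2]))
    b=(X>.36)&(X<.66)&(Y<-.1)&(Y>-.42)&(Z>.03)&(Z<.08)&(h[...,0]>3)&(h[...,0]<22)&(h[...,1]>60)&(h[...,2]>60)
    for c in big(b,2): print('pot',c.sum(),rect(Q[c][:,:2]),np.nanpercentile(Q[c][:,2],99).round(4))
a=im[150:290,280:420];b=im2[60:220,200:360]
cv2.imwrite("pics/c9.png",np.hstack([cv2.resize(a,(400,400),interpolation=2),cv2.resize(b,(400,400),interpolation=2)])[:,:,::-1])
E
```

```text
time_s: 30.42
ee_pos: [0.5036, -0.3216, -0.0109]
tool_rot: [3.141, 0.018, 0.001]
contact_force: [0.6, 0.2, -2.5]
opening: 0.0518
grasp_force: 63.3
time_s: 30.92
ee_pos: [0.5034, -0.3214, -0.0115]
tool_rot: [3.141, 0.018, 0.0]
contact_force: [0.4, -1.0, -0.4]
opening: 0.0656
grasp_force: 0.0
time_s: 31.68
ee_pos: [0.5043, -0.3221, 0.193]
tool_rot: [3.137, 0.019, 0.009]
contact_force: [0.6, 0.3, -0.8]
opening: 0.0656
grasp_force: 0.0
time_s: 32.8
ee_pos: [0.5376, 0.1119, 0.1879]
tool_rot: [-3.141, -0.025, 0.001]
contact_force: [0.6, -0.3, 0.2]
opening: 0.0652
grasp_force: 0.0
ee [0.5376 0.1119 0.1879] yaw 0.9
top 336 (array([ 497.2, -197.4]), array([96.9, 49.1]), 0.14) zmax 0.0743
top 321 (array([ 499.1, -318.1]), array([95.1, 46.3]), 0.3) zmax 0.0754
plate tilt [-0.03 -0.05] z 0.02 1769
tab 32 (array([ 496.7, -258.1]), array([42.5,  6.9]), 4.84)
pot 342 (array([ 498. , -198.4]), array([97.1, 51.7]), 9.1) 0.074
pot 326 (array([ 498.5, -318.5]), array([93.4, 48.7]), 0.09) 0.0738
plate tilt [0.07 0.18] z 0.0214 354
tab 80 (array([ 501.9, -258.8]), array([18.6, 48.6]), 86.01)
pot 303 (array([ 499.4, -194.1]), array([88.7, 49.5]), 4.89) 0.0703
pot 102 (array([ 481.3, -302.8]), array([68.9, 24. ]), 33.15) 0.0655
```

View pics/c9.png

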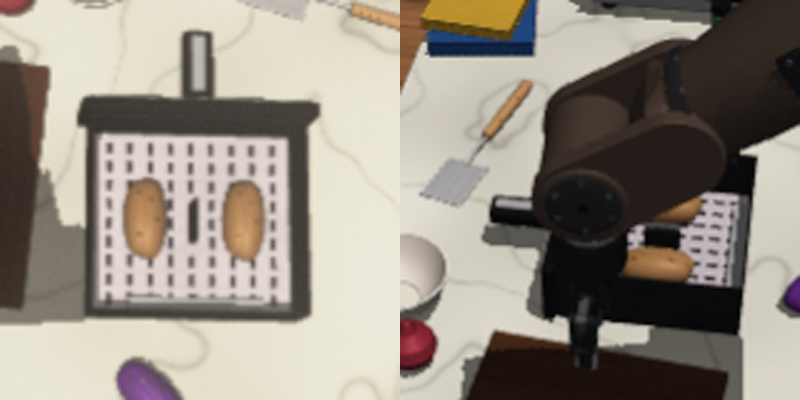

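The picture shows both potatoes side by side on the flat plate, at (145,220) and (243,220) in the left half. The tab stands between them, the lip strip at (195,298) lies over the rear edge, and the arm is clear.

```bash
python3 -c "
from rig import env
print(env.close_job())"
```

```text
the job is handed in; nothing more can be done
None
```

The job is handed in, with no verdict shown: by the last camera check the plate lies flat in the drawer with its edge under the lip, and both potatoes lie side by side on it, each let go a few millimetres above the plate.

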